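# Knock the last snap pin of a finds crate home under the lamp bridge

## Task

The finds crate's lid is held by three red snap pins; one still stands up. Draw the mallet out from under the blue tool shelf, take it by the handle, reach its head in under the lamp bridge and knock that pin fully home with a brisk blow, not a slow push. Then stand the mallet on its head on the cork pad, leaving the lamp bridge unknocked, the pin untouched by the gripper and everything else where it lies.

Things in the scene. Friction and masses are not known exactly. Their poses are not given: they have to be found in the camera images.
- mallet: Loose mallet, 0.28 kg, standing on its head: upright black rubber cylinder with a grey band, 52 mm diameter, 70 mm tall. Origin: centre of the head's lower face, which strikes; z up through the head, +x along the handle: a level wooden bar 22 mm wide, 20 mm high, mid-height 35 mm above the origin, reaching to x = 185 mm, blue at its end. Let go, it stands stably with the handle level.
- mallet_grip (a point): Point on the handle's middle line, 140 mm from the head's axis, 35 mm above the head's lower face: held here, the gripper stays clear of the lamp bridge when the head is over the pin. Axes as the mallet's.
- dock: Fixed blue tool shelf, origin on the table under its centre. Roof 180 (x) by 130 mm, underside 64, top 74 mm up; walls 10 mm thick at y = +-60 mm and at the back (+x); open at x = -90 mm. The mallet starts with its handle inside, pointing to the dock's +x, head axis at x = -135 mm: only the head and 19 mm of handle are free. Draw it out 150 mm or more to -x, lifted under 15 mm.
- crate: Fixed grey lidded crate, 204 mm (x) by 304 mm (y), lid top 68 mm up, with an aluminium locking bar 44 mm wide along y on its middle, top at 74 mm. Origin on the table under its centre; -x faces the robot. The three snap pins stand on the bar at y = -60, 0 and +60 mm; which of them is the raised one varies.
- snap: The raised snap pin in its black boss (32 mm diameter, top 82 mm above the table), the one to knock home. Origin at the boss's underside, 74 mm above the table.
- pin (a joint): Travel of the raised pin, m: 0 standing, 0.014 home (top 1 mm above its boss, like the other two), end stop 0.0145. It slides straight down against a snap spring: resistance of 8 N at once, falling to none at 7 mm, past which the pin snaps home and stays; let go before 7 mm it springs back up.
- pin_top (a point): Centre of the top face of the raised pin: red top, 20 mm diameter, with a yellow shank that shows only while it stands up (the home ones show red only). 97 mm above the table while raised (15 mm above its boss), 83 mm when home. Strike it with the middle of the head's lower face, no more than some 10 mm off.
- lamp: Fixed lamp bridge, origin and axes as the crate's. Two aluminium bars along y, 400 mm long, 28 mm wide, centred at x = -28 and +28 mm, from 213 to 237 mm up; 16 mm posts at x = +-28, y = +-185 mm. Mallet head fits between bars and pins, the gripper does not: bring it in level from the robot's side, handle to the crate's -x. A knock over 10 N spoils it.
- pad: Fixed square cork pad 140 by 140 mm, 3 mm thick, on the table. Origin under its centre, top 3 mm above it. The mallet goes here at the end, head standing near its middle; the handle may point any way.
- home_a: Fixed snap pin that is already home, black boss 32 mm with red top; origin at the boss's underside. Nothing to do.
- home_b: Fixed snap pin that is already home, like home_a. Nothing to do.
- brush: loose bystander, leave it alone: flat brush 175 mm long, 20 mm wide, 10 mm high, lying on the dock's roof near the back. Origin under the handle, bristles to +x.
- caliper: loose bystander, leave it alone: steel caliper 200 mm long, 8 mm high, jaws about 60 mm wide. Origin under the beam's middle, beam along x.
- sherd: loose bystander, leave it alone: stone fragment 110 by 65 by 29 mm. Origin under its centre.
- jar: loose bystander, leave it alone: amber jar with a white cap, 56 mm diameter, 75 mm high. Origin under its centre.
- findbox: loose bystander, leave it alone: open cardboard box 130 by 100 by 45 mm with finds in it. Origin under its centre.
- pen: loose bystander, leave it alone: black pen 160 mm long, 10 mm high, along x. Origin under its middle.
- rule: loose bystander, leave it alone: folded cream rule 200 by 16 by 12 mm, along x. Origin under its centre.
Things that resemble listed ones, but are neither listed nor needed, are in the scene too. Of the things like the pad, leave any that is purple or yellow; of the rest the larger one is meant.

How it is judged:
By the outcome, as a careful person would: the job done as asked, in the order asked, and still so for the second after the job is handed in, with the robot touching nothing.
It also fails if it takes over 70 s, if anything falls off the work surface, if the arm or the gripper's body presses on something with over 40 N, if the wrist force passes 120 N, or if a joint passes its speed limit or range.

## Robot

A 6-joint arm with a two-finger parallel gripper is mounted at the origin on the work surface. World frame = base frame: x ahead of the robot, y to its left, z up, the work surface at z = 0. Lengths are in m, angles in rad, forces in N, time in s.
With the tool pointing down it reaches from about 0.275 to 0.775 m from the base axis. Payload 14.6 kg.
Tool frame: the origin (TCP) lies between the finger pads; the fingertips stand 8 mm ahead of it and the grasp point (between the pads) lies 11 mm behind it (manip.tips_ahead is the distance from the TCP to the fingertips, in m); z points along the fingers, y is the direction in which the jaws open and shut (so a half turn about z gives the same grasp; the last joint's range is limited). The gripper opens to 85 mm and grips with 20 to 120 N. Pads are 22 mm wide; open, the fingers measure 114 mm over their backs; the gripper's body (76 mm by 85 mm) begins 54 mm behind the grasp point. The pads swing forward as they close: fully open they stand 13 mm farther back than shut.
Start: joints at [-0.155, 0.263, -0.048, 1.259, 0, 1.415], TCP at [0.525, -0, 0.239] pointing down, gripper open.
Joint ranges: [-2.65, 2.65], [-0.89, 1.7], [-1.18, 1.37], [-2.13, 2.11], [-1.35, 1.29], [-3.14, 3.14]. Speed limits (rad/s): [1.89, 1.89, 2.57, 2.79, 3.14, 3.14].

## Interface

Orientations are given as a unit quaternion [w, x, y, z].
In Python, from rig import manip gives the robot as it stands. The module is installed in compiled form; this text tells all that it offers.
- The arm moves only by the tool carry_out, never from a script. Its argument "deltas" is a list of rows, each a list of 5 numbers: the shift along the tool's x, y, z in cm, then the turn about the tool's z in degrees, then the opening, from -1 (shut) to 1 (fully open). A call has 1 to 8 rows; each row is the pose to reach, as a shift and turn from the pose measured when the call began, along the tool's axes at that moment; what a row does not reach only later rows make up. A row lasts 1/10 s, in which the tool goes at most 50 mm and 8.59 degrees, less where a joint would pass 70% of its speed; a pose out of reach is approached as far as the arm can. A call with a gripper value outside its range is refused whole. The fingers move at their own pace and stop on an object; "squeeze" is the grip in N (left out, the last holds). Time passes only in rows, so rows that repeat a pose let the fingers close. It gives the time, the measured TCP pose, the force and the opening at its end, in the units of the state.
- manip.get_obs(): the state, without advancing time (a new reading comes with each control period).
- manip.get_image(name): name is "scene" or "side" or "wrist"; returns a dict with "img" (384x512x3 uint8, red, green, blue), "fx", "fy", "cx", "cy" (pixels), "rvec" (rotation vector, rad) and "tvec" (3), from world to camera coordinates, as OpenCV has them; the wrist camera has in their place "tool_from_camera" (4x4, takes a point from camera to tool coordinates, whose origin is the TCP and whose axes are the flange's). Camera axes: x right, y down, z forward; pixel columns grow to the right and rows downward; lengths in m; the calibration is good to about 2 mm. A picture is of the moment at which its call begins: read the wrist's pose just before it. There is no depth.
- manip.finish_job(): hands the job in, once; it reports no verdict.
The state is a dict: "time": time; "joint_positions": joint angles; "joint_vel": joint speeds; "effort": joint torques, N m; "tcp_pos": TCP position; "tool_rot": TCP orientation; "contact_force": force on the tool from outside, world axes, zero at the start; "wrist_torque": the same for the moment, N m; "width": finger opening in m.
Only numpy, scipy, OpenCV 4.12 (cv2) and the standard library are available. Lean on these libraries where they do the work, as an engineer would, in place of code of your own. Each camera call takes 0.05 s, during which the arm holds its last target. There are 200 camera calls.

## Working session

There is one attempt and no reset: what is moved stays moved. The work goes in short steps, Python scripts to look and compute and a tool call to move; the robot and the scene stay as the last step left them, time stands still between calls to the robot, and variables do not carry over. Pictures are saved under pics/ and viewed, about 8 in all and at most 12, crops included, and the job is handed in when it is done.

Besides the shell and the picture viewer there is one more tool, called in YAML: its name, and indented under it one key for each argument. carry_out: Moves the arm, as the interface text tells. Its arguments: {"type":"object","properties":{"deltas":{"type":"array","items":{"type":"array","items":{"type":"number"}}},"squeeze":{"type":"number"}},"required":["deltas"]}

```bash
mkdir -p pics
cat > h.py <<'E'
import numpy as np, cv2
from rig import manip
from scipy.spatial.transform import Rotation as R
def snap(name,fn,crop=None,s=1):
    o=manip.get_obs(); d=manip.get_image(name); im=d['img'][:,:,::-1]
    np.save('pics/'+fn+'.npy',dict(d=d,o=o),allow_pickle=True)
    if crop: im=im[crop[1]:crop[3],crop[0]:crop[2]]
    cv2.imwrite('pics/'+fn+'.png',cv2.resize(im,None,fx=s,fy=s,interpolation=cv2.INTER_CUBIC)); return d,o
def cam(fn):
    q=np.load('pics/'+fn+'.npy',allow_pickle=True).item(); d,o=q['d'],q['o']
    K=np.array([[d['fx'],0,d['cx']],[0,d['fy'],d['cy']],[0,0,1]])
    if 'rvec' in d:
        Rm=cv2.Rodrigues(np.array(d['rvec'],float))[0]; t=np.array(d['tvec'],float).ravel()
        return K,Rm.T,-Rm.T@t
    T=np.array(d['tool_from_camera']); w=o['tool_rot']; Rt=R.from_quat([w[1],w[2],w[3],w[0]]).as_matrix()
    return K,Rt@T[:3,:3],Rt@T[:3,3]+np.array(o['tcp_pos'])
def pt(fn,u,v,z):
    K,A,c=cam(fn); r=A@np.linalg.inv(K)@np.array([u,v,1.]); return c+r*(z-c[2])/r[2]
def proj(fn,P):
    K,A,c=cam(fn); q=K@(A.T@(np.array(P)-c)); return q[:2]/q[2]
E
python3 - <<'E'
from h import *
snap('scene','s1',s=1.5);snap('side','d1',s=1.5);
o=manip.get_obs();print(o['tcp_pos'],o['tool_rot'],o['width'],o['time'])
for f in('s1','d1'):print(cam(f)[2])
E
```

```text
[5.24746566e-01 3.91803203e-05 2.38864443e-01] [-3.89471830e-04  7.07100311e-01  7.07113083e-01 -2.94261295e-04] 0.08540750207815442 0.1
[1.08144396 0.65935518 0.95314434]
[-0.0666411  -0.75200337  0.95007751]
```

View pics/s1.png

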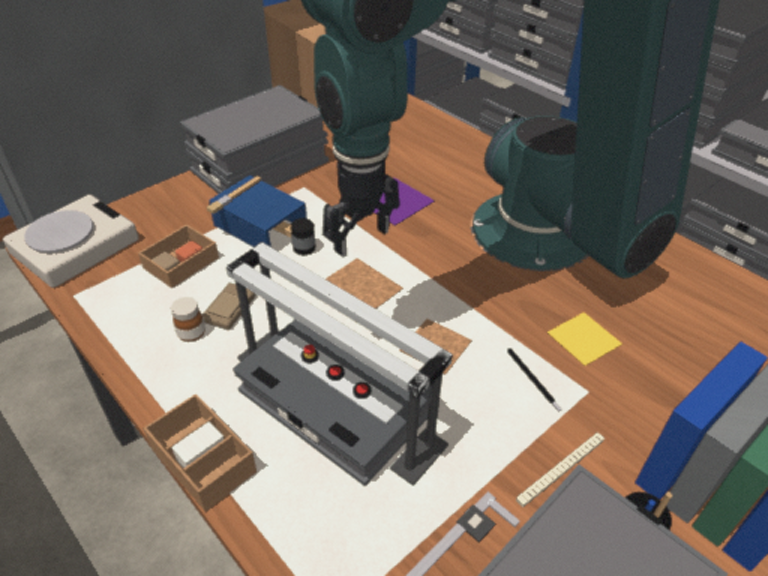

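View pics/d1.png

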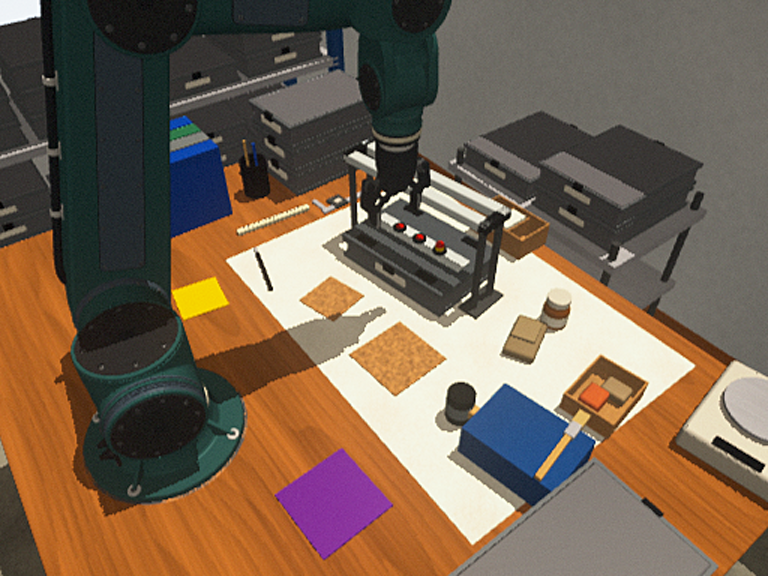

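The scene view shows the mallet head at about (302,235) and the raised pin, with its yellow shank, at (310,352). In the side view these are at (460,400) and (440,247), and the larger cork pad is at (398,357). I'll enlarge two crops to read exact pixels.

Run:
```python
from h import *
a=np.load('pics/d1.npy',allow_pickle=True).item()['d']['img'][:,:,::-1]
cv2.imwrite('pics/d1c.png',cv2.resize(a[120:340,220:420],None,fx=2.7*1.0,fy=2.7,interpolation=cv2.INTER_CUBIC)) 
b=np.load('pics/s1.npy',allow_pickle=True).item()['d']['img'][:,:,::-1]
cv2.imwrite('pics/s1c.png',cv2.resize(b[110:330,130:330],None,fx=2.7,fy=2.7,interpolation=cv2.INTER_CUBIC))
```

```text
(no output)
```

View pics/d1c.png

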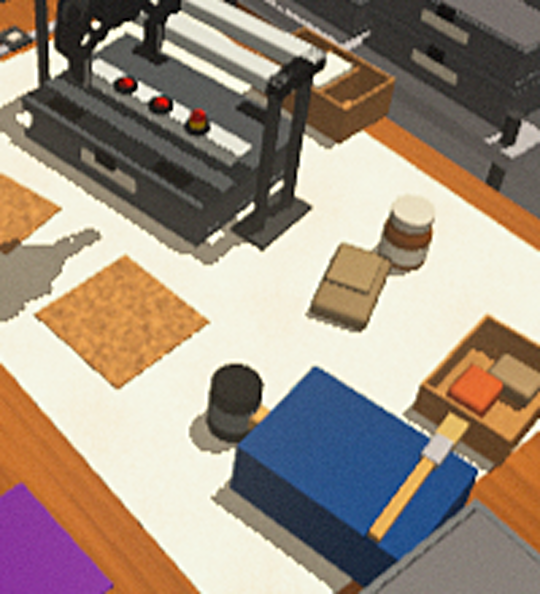

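View pics/s1c.png

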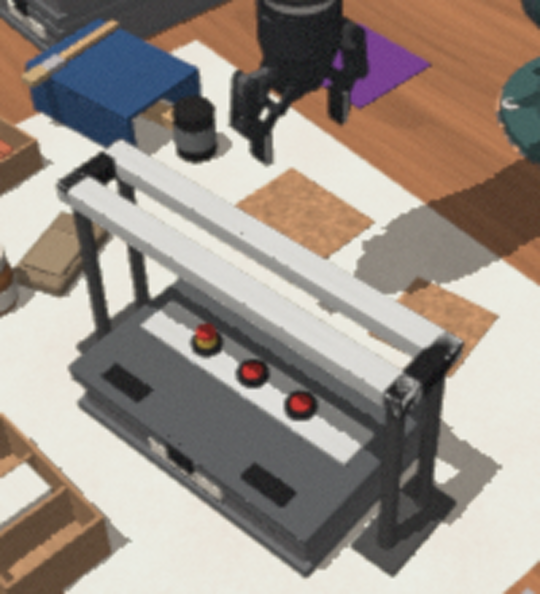

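Run:
```python
from h import *
def D(u,v,z):return pt('d1',220+(u+.5)/2.7-.5,120+(v+.5)/2.7-.5,z).round(4)
def S(u,v,z):return pt('s1',130+(u+.5)/2.7-.5,110+(v+.5)/2.7-.5,z).round(4)
print('mallet',D(237,380,.07),S(196,105,.07))
print('roof D',[D(*p,.074)[:2] for p in((314,367),(238,460),(385,558),(476,470))])
print('roof S',[S(*p,.074)[:2] for p in((200,72),(131,115))])
P=[D(*p,.003)[:2] for p in((125,255),(209,320),(118,388),(35,315))];print('padD',P,np.mean(P,0))
P=[S(*p,.003)[:2] for p in((292,168),(374,218),(318,260),(237,208))];print('padS',P,np.mean(P,0))
print('pins D',D(198,113,.097),D(161,103,.083),D(125,84,.083))
print('pins S',S(206,330,.097),S(253,370,.083),S(301,403,.083))
```

```text
mallet [ 0.4474 -0.2945  0.07  ] [ 0.4402 -0.294   0.07  ]
roof D [array([ 0.5168, -0.3306]), array([ 0.3839, -0.3653]), array([ 0.4182, -0.5135]), array([ 0.5501, -0.5035])]
roof S [array([ 0.3988, -0.3401]), array([ 0.5134, -0.3252])]
padD [array([ 0.505 , -0.0432]), array([ 0.5179, -0.179 ]), array([ 0.3792, -0.192 ]), array([ 0.3668, -0.0558])] [ 0.442225 -0.1175  ]
padS [array([ 0.3786, -0.1877]), array([ 0.3642, -0.0554]), array([ 0.4598, -0.0466]), array([ 0.4748, -0.1753])] [ 0.41935 -0.11625]
pins D [0.668  0.0223 0.097 ] [0.6562 0.0783 0.083 ] [0.6443 0.1367 0.083 ]
pins S [0.6651 0.0234 0.097 ] [0.6554 0.0825 0.083 ] [0.6468 0.1423 0.083 ]
```

carry_out:
  deltas:
    - [-4,-1,0,-3,1]
    - [-8,-2,0,-6,1]
    - [-12,-3,0,-9,1]
    - [-16,-4.2,0,-12.5,1]
    - [-20,-5.4,0,-12.5,1]
    - [-24,-6.6,0,-12.5,1]
    - [-29.4,-8.1,0,-12.5,1]
    - [-29.4,-8.1,0,-12.5,1]

```text
time: 0.9
tcp_pos: [0.4423, -0.2981, 0.2383]
tool_rot: [-0.001, 0.627, 0.779, -0.001]
contact_force: [0.1, 0.1, -0.1]
width: 0.0854
```

Run:
```python
from h import *
d,o=snap('wrist','w1',s=1.5);print(o['tcp_pos'],o['tool_rot'],o['joint_positions'],o['time'])
for z in(0,.07):print(proj('w1',[.4445,-.294,z])*1.5)
```

```text
[ 0.4423448  -0.29807075  0.23830023] [-5.62609312e-04  6.27462982e-01  7.78645923e-01 -6.45654877e-04] [-0.74506168  0.27868552 -0.02877894  1.26436841 -0.00136351  0.61152097] 0.9
[384.57174686 226.14945052]
[385.5302512  250.06693965]
```

View pics/w1.png

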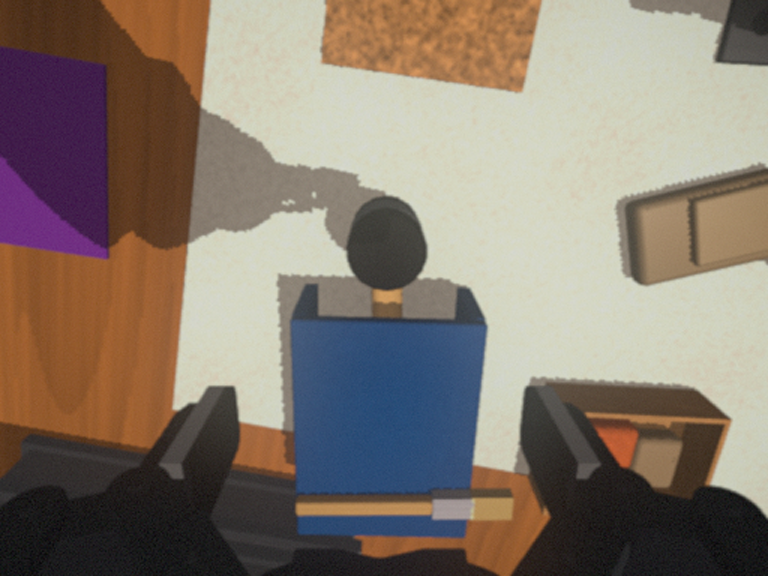

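Run:
```python
from h import *
f=lambda u,v,z:pt('w1',(u+.5)/1.5-.5,(v+.5)/1.5-.5,z)[:2]
print('head',f(387,251,.07))
q=[f(u,v,.074) for u,v in((293,322),(486,325),(466,536),(298,534))]
for a,b in((3,0),(2,1),(0,1),(3,2)):d=q[b]-q[a];print(np.degrees(np.arctan2(d[1],d[0])),np.linalg.norm(d))
print(np.mean(q,0))
```

```text
head [ 0.44534284 -0.29426891]
100.25113740602103 0.17642383313150667
101.28956421617573 0.17606796088361748
11.336643744321478 0.12560215782228695
11.480892972166226 0.1288001582068668
[ 0.47375041 -0.4270077 ]
```

The wrist view has the head top at (387,251), giving (0.445, −0.294), and the dock's −x axis at about 101°. Both agree with the scene and side estimates, so I'll descend and grip the head.

carry_out:
  deltas:
    - [0.3,0.4,4,1,1]
    - [0.3,0.4,8,1,1]
    - [0.3,0.4,12,1,1]
    - [0.3,0.4,15,1,1]
    - [0.3,0.4,18,1,1]
    - [0.3,0.4,20,1,1]
    - [0.3,0.4,20.3,1,1]
    - [0.3,0.4,20.3,1,1]

```text
time: 1.75
tcp_pos: [0.4457, -0.2922, 0.0354]
tool_rot: [-0.001, 0.634, 0.773, -0.0]
contact_force: [-0.2, -0.2, 1.1]
width: 0.0855
```

carry_out:
  deltas:
    - [0,0,0,0,-1]
    - [0,0,0,0,-1]
    - [0,0,0,0,-1]
    - [0,0,0,0,-1]
    - [0,0,0,0,-1]
    - [0,0,0,0,-1]
    - [0,0,0,0,-1]
    - [0,0,0,0,-1]
  squeeze: 60

```text
time: 2.55
tcp_pos: [0.4463, -0.2925, 0.0367]
tool_rot: [-0.0, 0.634, 0.773, -0.0]
contact_force: [-1.4, 3.1, 12.6]
width: 0.051
```

carry_out:
  deltas:
    - [0,0,-0.4,0,-1]
    - [0,0,-0.8,0,-1]
    - [1.5,0,-0.8,0,-1]
    - [4,0,-0.8,0,-1]
    - [7,0,-0.8,0,-1]
    - [10,0,-0.8,0,-1]
    - [13,0,-0.8,0,-1]
    - [16,0,-0.8,0,-1]

```text
time: 3.35
tcp_pos: [0.4139, -0.1337, 0.0447]
tool_rot: [-0.0, 0.634, 0.773, -0.0]
contact_force: [0.9, 0.0, -3.4]
width: 0.0509
```

Run:
```python
from h import *
d,o=snap('wrist','w2',s=1.5);print(o['tcp_pos'],o['tool_rot'],o['joint_positions'],o['contact_force'],o['width'])
```

```text
[ 0.41386736 -0.13370272  0.04472249] [-4.23650567e-04  6.33865060e-01  7.73443525e-01 -1.39666003e-04] [-5.00196552e-01  2.74845517e-01 -6.23938148e-01  6.72897046e-01
 -1.17519125e-04  8.72884164e-01] [ 0.91049573  0.01237001 -3.36626124] 0.050917176321580646
```

View pics/w2.png

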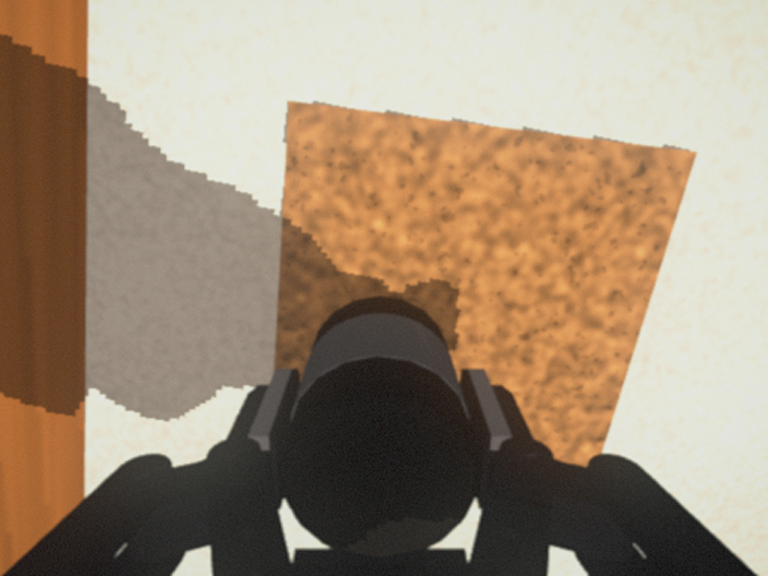

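The mallet is held (51 mm opening) and hangs free of the shelf. The pad fills the view ahead, with its left edge at x≈280 px. I'll set the head down on the pad, then regrip by the handle.

carry_out:
  deltas:
    - [1,1,0,0,-1]
    - [2,2.5,0,0,-1]
    - [2,2.5,0.3,0,-1]
    - [2,2.5,0.5,0,-1]
    - [2,2.5,0.6,0,-1]
    - [2,2.5,0.6,0,-1]

```text
time: 4.0
tcp_pos: [0.4321, -0.1047, 0.0397]
tool_rot: [-0.002, 0.633, 0.774, 0.001]
contact_force: [-6.0, 12.8, 37.1]
width: 0.0509
```

carry_out:
  deltas:
    - [0,0,0,0,0]
    - [0,0,0,0,1]
    - [0,0,0,0,1]
    - [0,0,0,0,1]
    - [0,0,0,0,1]
    - [0,0,0,0,1]
    - [0,0,-3,0,1]
    - [0,0,-8,0,1]

```text
time: 4.8
tcp_pos: [0.4306, -0.1043, 0.1188]
tool_rot: [-0.004, 0.633, 0.774, 0.001]
contact_force: [0.8, -0.6, -0.2]
width: 0.0852
```

carry_out:
  deltas:
    - [-3,0,-6,0,1]
    - [-7,0,-6,0,1]
    - [-10,0,-6,0,1]
    - [-14,0,-6,0,1]
    - [-14,0,-6,0,1]

```text
time: 5.3
tcp_pos: [0.4594, -0.2458, 0.1773]
tool_rot: [-0.004, 0.634, 0.773, 0.0]
contact_force: [-0.1, 0.0, -0.1]
width: 0.0855
```

Run:
```python
from h import *
d,o=snap('wrist','w3',s=1.5);print(o['tcp_pos'],o['tool_rot'],o['joint_positions'],o['contact_force'],o['width'])
```

```text
[ 0.45944515 -0.24578659  0.17733189] [-3.88692476e-03  6.34347247e-01  7.73038398e-01  3.12341471e-04] [-6.48200524e-01  2.88673626e-01 -1.83284191e-01  1.10658214e+00
  9.27068529e-04  7.26136041e-01] [-0.1134487   0.00572718 -0.11655325] 0.08547903434985771
```

View pics/w3.png

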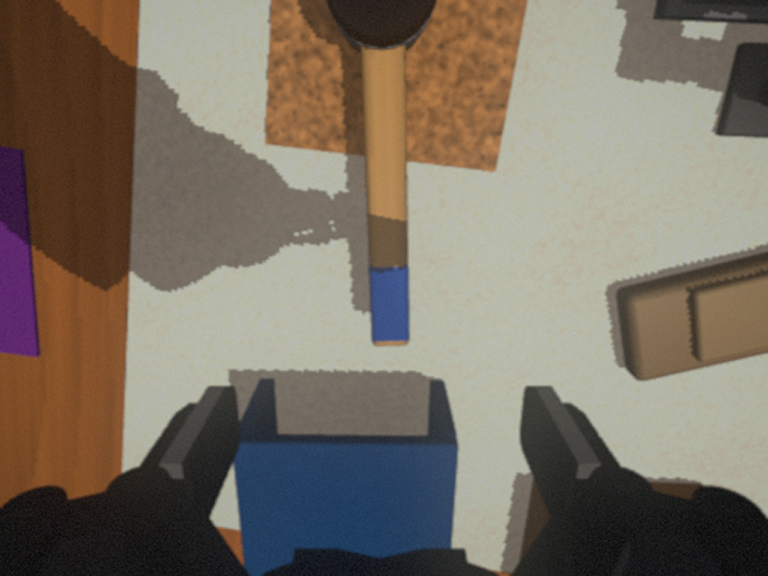

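Run:
```python
from h import *
f=lambda u,v,z:pt('w3',(u+.5)/1.5-.5,(v+.5)/1.5-.5,z)[:2]
e=f(390,341,.048);n=f(384,48,.048);d=e-n;L=np.linalg.norm(d);d/=L
print(e,n,L,np.degrees(np.arctan2(*d[::-1])),'head',e-.185*d); g=e-.045*d;print('grip',g)
K,A,c=cam('w3');o=manip.get_obs();w=o['tool_rot'];T=R.from_quat([w[1],w[2],w[3],w[0]]).as_matrix()
print((T.T@(np.r_[g,.027]-o['tcp_pos']))*100)
```

```text
[ 0.47191809 -0.28365096] [ 0.43788441 -0.13272917] 0.15471159794438175 -77.29205496004722 head [ 0.43122152 -0.10318271]
grip [ 0.46201893 -0.23975328]
[ 0.20327341  0.47226137 15.02207542]
```

carry_out:
  deltas:
    - [0.2,0.4,4,-1.4,1]
    - [0.2,0.4,8,-1.4,1]
    - [0.2,0.4,11,-1.4,1]
    - [0.2,0.4,13.5,-1.4,1]
    - [0.2,0.4,15,-1.4,1]
    - [0.2,0.4,15,-1.4,1]

```text
time: 5.95
tcp_pos: [0.4601, -0.2382, 0.0257]
tool_rot: [-0.006, 0.624, 0.781, 0.001]
contact_force: [-0.3, -0.9, 0.6]
width: 0.0857
```

carry_out:
  deltas:
    - [0,0,0,0,-0.3]
    - [0,0,0,0,-0.4]
    - [0,0,0,0,-1]
    - [0,0,0,0,-1]
    - [0,0,0,0,-1]
    - [0,0,0,0,-1]
    - [0,0,0,0,-1]
    - [0,0,0,0,-1]
  squeeze: 120

```text
time: 6.75
tcp_pos: [0.4603, -0.2385, 0.0258]
tool_rot: [-0.006, 0.624, 0.781, 0.001]
contact_force: [1.2, -0.9, 2.4]
width: 0.0199
```

carry_out:
  deltas:
    - [0,0,-3,0,-1]
    - [1,0,-6,0,-1]
    - [4,0.2,-9,8,-1]
    - [7,0.3,-11.7,16,-1]
    - [10,0.4,-11.7,24,-1]
    - [13,0.5,-11.7,32,-1]
    - [16,0.6,-11.7,40,-1]
    - [19,0.7,-11.7,48,-1]

```text
time: 7.55
tcp_pos: [0.4254, -0.0515, 0.1444]
tool_rot: [-0.006, 0.889, 0.457, -0.003]
contact_force: [0.6, 0.4, -3.3]
width: 0.02
```

Run:
```python
from h import *
o=manip.get_obs();w=o['tool_rot'];T=R.from_quat([w[1],w[2],w[3],w[0]]).as_matrix();print(o['tcp_pos'],o['joint_positions'],T.round(3),o['contact_force'],o['width'])
print(np.degrees(np.arctan2(T[1,0],T[0,0])), T.T@(np.array([.420,-.021,.143])-o['tcp_pos'])*100)
```

```text
[ 0.42540569 -0.05147122  0.14442814] [-0.31432977  0.16318588 -0.45268821  0.9670674   0.00496307  1.87807214] [[ 0.582  0.813 -0.01 ]
 [ 0.813 -0.582  0.008]
 [ 0.001 -0.013 -1.   ]] [ 0.55600098  0.43681122 -3.26083931] 0.019981420713679286
54.3825006149267 [ 2.16211129 -2.21191027  0.17403907]
```

carry_out:
  deltas:
    - [0.5,-0.5,0,8,-1]
    - [1,-1,0,16,-1]
    - [1.5,-1.5,0,24,-1]
    - [2.2,-2.2,0.1,32,-1]
    - [2.2,-2.2,0.1,40,-1]
    - [2.2,-2.2,0.1,44.2,-1]
    - [2.2,-2.2,0.1,44.2,-1]

```text
time: 8.25
tcp_pos: [0.4197, -0.0206, 0.1434]
tool_rot: [-0.005, 0.996, 0.088, -0.005]
contact_force: [0.1, -0.3, -3.0]
width: 0.0203
```

Run:
```python
from h import *
snap('side','d2');d,o=snap('wrist','w4');snap('scene','s2')
a=cv2.imread('pics/d2.png')[100:260,200:400];b=cv2.imread('pics/w4.png');c=cv2.imread('pics/s2.png')[140:300,140:340]
a,c=[cv2.resize(x,(400,320),interpolation=cv2.INTER_CUBIC) for x in(a,c)]
b=cv2.resize(b,(373,280)); m=np.zeros((600,800,3),np.uint8);m[:320,:400]=a;m[:320,400:]=c;m[320:,:373]=b;cv2.imwrite('pics/m1.png',m)
w=o['tool_rot'];T=R.from_quat([w[1],w[2],w[3],w[0]]).as_matrix();print(o['tcp_pos'],o['joint_positions'],T.round(4),o['contact_force'],o['width'])
print(np.degrees(np.arctan2(T[1,0],T[0,0])))
```

```text
[ 0.41977699 -0.02066587  0.14337075] [-0.24736299  0.15118935 -0.47120609  0.961499    0.00556672  2.7145981 ] [[ 0.9839  0.1786 -0.0113]
 [ 0.1787 -0.9839  0.0086]
 [-0.0096 -0.0105 -0.9999]] [-0.46250176 -0.21072788 -2.07573937] 0.02004653502192755
10.292932317064789
```

View pics/m1.png

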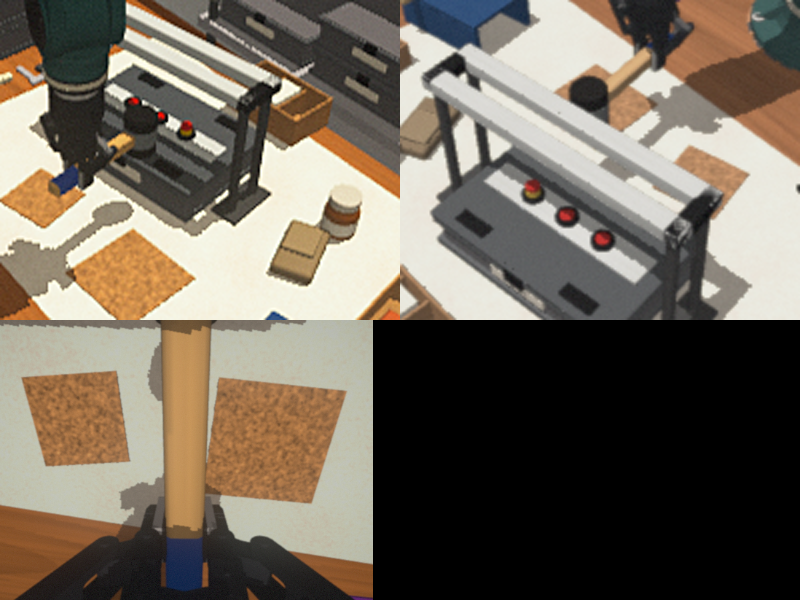

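Run:
```python
from h import *
def tri(a,b):
    rs=[]
    for f,(u,v) in(('d2',a),('s2',b)):
        K,A,c=cam(f);r=A@np.linalg.inv(K)@np.array([u,v,1.]);rs.append((c,r/np.linalg.norm(r)))
    M=sum(np.eye(3)-np.outer(r,r) for c,r in rs);v=sum((np.eye(3)-np.outer(r,r))@c for c,r in rs);p=np.linalg.solve(M,v)
    return p.round(4),[round(float(np.linalg.norm(np.cross(p-c,r))),4) for c,r in rs]
print('head top',tri((270.5,154),(234.5,184)))
print('pin',tri((293,162),(206.5,232.5)))
for p in([.5573,.0044,.19],[.5573,.0044,.12]):print('pred head',proj('d2',p),proj('s2',p))
P=[.6665,.023,.097];print('pred pin',proj('d2',P),proj('s2',P))
for n,t in (('d2',np.s_[100:260,200:400]),('s2',np.s_[200:300,140:340])):
    im=np.load(f'pics/{n}.npy',allow_pickle=True).item()['d']['img'][t].astype(int)
    r=(im[...,0]>120)&(im[...,1]<70)&(im[...,2]<80)
    k,l,st,ce=cv2.connectedComponentsWithStats(r.astype(np.uint8))
    print(n,[(st[i,4],(ce[i]+[t[1].start,t[0].start]).round(1)) for i in range(1,k) if st[i,4]>8])
```

```text
head top (array([0.5561, 0.0081, 0.1897]), [0.0024, 0.0024])
pin (array([0.666 , 0.0231, 0.0953]), [0.0021, 0.0021])
pred head [270.7997704  154.35594185] [232.31081978 183.41325005]
pred head [270.30208294 172.11752903] [232.89856816 202.52570564]
pred pin [292.52239021 161.60195701] [205.45205957 232.10575615]
d2 [(np.int32(9), array([280. , 157.3])), (np.int32(9), array([293.6, 160.9]))]
s2 [(np.int32(14), array([204.7, 233.3])), (np.int32(20), array([222.3, 247.6])), (np.int32(24), array([240.2, 259.2]))]
```

carry_out:
  deltas:
    - [1.5,0,-0.7,0,-1]
    - [4,0.1,-0.7,0,-1]
    - [6.5,0.2,-0.7,0,-1]
    - [9,0.3,-0.7,0,-1]
    - [10.5,0.3,-0.7,0,-1]
    - [11.1,0.3,-0.7,0,-1]
    - [11.1,0.3,-0.7,0,-1]
    - [11.1,0.3,-0.7,0,-1]

```text
time: 9.2
tcp_pos: [0.529, -0.0039, 0.1494]
tool_rot: [-0.005, 0.996, 0.09, -0.005]
contact_force: [-0.4, -0.3, -3.2]
width: 0.02
```

Run:
```python
from h import *
snap('side','d3');_,o=snap('scene','s3')
a=cv2.imread('pics/d3.png')[110:210,240:365];c=cv2.imread('pics/s3.png')[165:285,160:285]
a=cv2.resize(a,None,fx=3.2,fy=3.2,interpolation=cv2.INTER_CUBIC);c=cv2.resize(c,None,fx=3.2,fy=3.2,interpolation=cv2.INTER_CUBIC)
m=np.zeros((384,800,3),np.uint8);m[:320,:400]=a;m[:,400:]=c;cv2.imwrite('pics/m2.png',m)
w=o['tool_rot'];T=R.from_quat([w[1],w[2],w[3],w[0]]).as_matrix();print(o['tcp_pos'],o['joint_positions'],T.round(4),o['contact_force'],o['width'])
h=np.array(o['tcp_pos'])+.137*T[:,0];print(h)
```

```text
[ 0.52895303 -0.00397648  0.14950218] [-0.16514144  0.32164941 -0.2137644   1.04798936  0.00660614  2.7962302 ] [[ 0.9838  0.1791 -0.0113]
 [ 0.1792 -0.9838  0.0086]
 [-0.0096 -0.0105 -0.9999]] [ 0.88732427 -0.3282792  -2.98915211] 0.02024474971899454
[0.66372773 0.02058041 0.14818343]
```

View pics/m2.png

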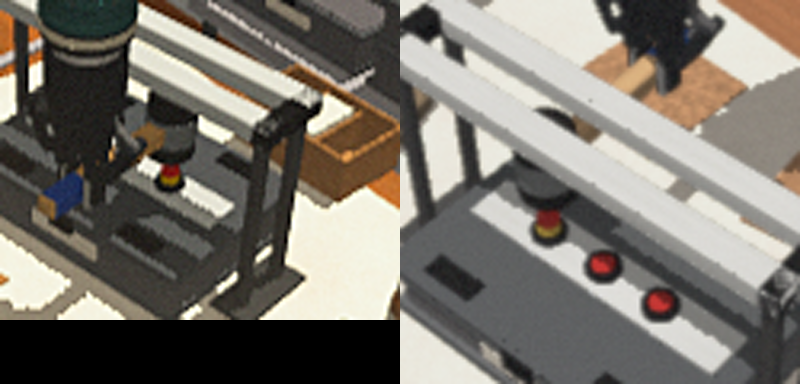

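Side and scene views show the head directly over the pin: 171 vs 170 px in one, 546 vs 549 px in the other. I'll strike now.

carry_out:
  deltas:
    - [0.2,0.1,4.5,0,-1]
    - [0.2,0.1,4.5,0,-1]
    - [0.2,0.1,2,0,-1]
    - [0.2,0.1,0.5,0,-1]
    - [0.2,0.1,0.5,0,-1]

```text
time: 9.8
tcp_pos: [0.5317, -0.0048, 0.1474]
tool_rot: [-0.004, 0.996, 0.09, -0.004]
contact_force: [1.2, -0.1, -2.7]
width: 0.0205
```

Run:
```python
from h import *
snap('side','d4');_,o=snap('scene','s4')
a=cv2.imread('pics/d4.png')[110:210,240:365];c=cv2.imread('pics/s4.png')[165:285,160:285]
a=cv2.resize(a,None,fx=3.2,fy=3.2,interpolation=cv2.INTER_CUBIC);c=cv2.resize(c,None,fx=3.2,fy=3.2,interpolation=cv2.INTER_CUBIC)
m=np.zeros((384,800,3),np.uint8);m[:320,:400]=a;m[:,400:]=c;cv2.imwrite('pics/m3.png',m)
print(o['tcp_pos'],o['tool_rot'],o['contact_force'],o['wrist_torque'],o['width'])
```

```text
[ 0.53129345 -0.00468797  0.14599358] [-0.00452087  0.99593363  0.08987095 -0.00435732] [ 0.47870744 -0.48206575 -3.24604587] [-0.05129477  0.3498901  -0.01829031] 0.02032355451056594
```

View pics/m3.png

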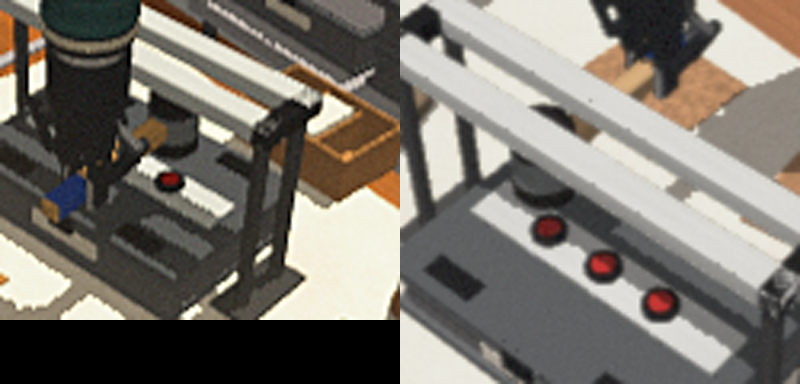

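The raised pin now shows red only, at (170,181) and (548,228) px, like the other two, so it's home. Next I'll back out level.

carry_out:
  deltas:
    - [-2,0,0,0,-1]
    - [-5,0,0,0,-1]
    - [-8,0,0,0,-1]
    - [-11,0,0,0,-1]
    - [-12.5,0,0,0,-1]
    - [-12.5,0,0,0,-1]

```text
time: 10.5
tcp_pos: [0.4062, -0.027, 0.146]
tool_rot: [-0.005, 0.996, 0.089, -0.006]
contact_force: [-0.4, -0.3, -3.5]
width: 0.0202
```

```bash
cat > to.py <<'E'
from h import *
import sys
x,y,z,dr=map(float,sys.argv[1:])
o=manip.get_obs();w=o['tool_rot'];T=R.from_quat([w[1],w[2],w[3],w[0]]).as_matrix()
a=np.degrees(np.arctan2(T[1,0],T[0,0]));print(o['tcp_pos'],a,'tilt',T[2,:2],'turn',a-dr,'cm',T.T@(np.array([x,y,z])-o['tcp_pos'])*100)
E
python3 to.py .372 -.239 .147 60
```

```text
[ 0.40618245 -0.02698914  0.14604585] 10.27099301719589 tilt [-0.01010607 -0.0106668 ] turn -49.72900698280411 cm [-7.14430873 20.25046083 -0.23924745]
```

carry_out:
  deltas:
    - [-1,2.5,0,-6,-1]
    - [-2,5,0,-13,-1]
    - [-3,8,0,-20,-1]
    - [-4,11,0,-27,-1]
    - [-5,14,0,-34,-1]
    - [-6,17,0,-42,-1]
    - [-7.1,20.2,-0.2,-49.7,-1]
    - [-7.1,20.2,-0.2,-49.7,-1]

```text
time: 11.3
tcp_pos: [0.3733, -0.2424, 0.1465]
tool_rot: [-0.006, 0.865, 0.501, -0.003]
contact_force: [0.1, 0.1, -2.7]
width: 0.0204
```

```bash
python3 to.py .372 -.239 .147 60
python3 - <<'E'
from h import *
snap('side','d5');_,o=snap('scene','s5')
a=cv2.imread('pics/d5.png')[150:310,180:380];c=cv2.imread('pics/s5.png')[100:260,150:350]
m=np.hstack([cv2.resize(x,(400,320),interpolation=cv2.INTER_CUBIC) for x in(a,c)]);cv2.imwrite('pics/m4.png',m)
E
```

```text
[ 0.37326951 -0.24242064  0.14652285] 60.163352743103516 tilt [ 0.00054841 -0.01308103] turn 0.16335274310351622 cm [ 0.23358716 -0.28090825 -0.04391582]
```

View pics/m4.png

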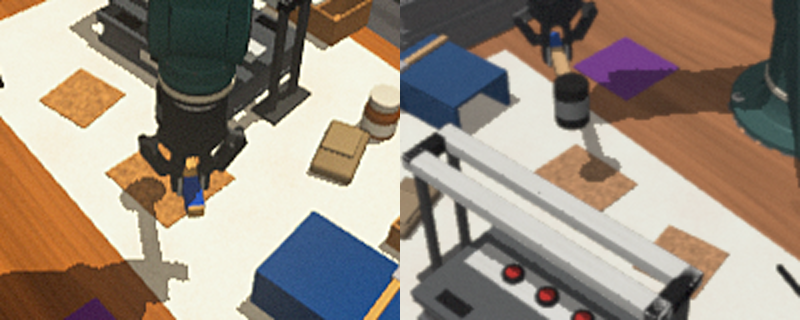

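Run:
```python
from h import *
print(pt('s5',150+(572-400)/2,100+41,.192))
```

```text
[ 0.43386773 -0.12675281  0.192     ]
```

carry_out:
  deltas:
    - [0.2,-0.3,3,0,-1]
    - [0.2,-0.3,6,0,-1]
    - [0.2,-0.3,9,0,-1]
    - [0.2,-0.3,10.5,0,-1]
    - [0.2,-0.3,11,0,-1]
    - [0.2,-0.3,11.3,0,-1]
    - [0.2,-0.3,11.3,0,-1]

```text
time: 12.1
tcp_pos: [0.3705, -0.235, 0.0338]
tool_rot: [-0.006, 0.867, 0.499, -0.003]
contact_force: [0.1, -0.1, -2.7]
width: 0.0204
```

carry_out:
  deltas:
    - [0.6,0.8,0,0,-1]
    - [0.6,0.8,0.3,0,-1]
    - [0.6,0.8,0.5,0,-1]
    - [0.6,0.8,0.6,0,-1]
    - [0.6,0.8,0.6,0,-1]

```text
time: 12.6
tcp_pos: [0.3802, -0.2337, 0.0275]
tool_rot: [-0.007, 0.867, 0.499, -0.003]
contact_force: [0.2, 0.8, -2.5]
width: 0.0205
```

carry_out:
  deltas:
    - [0,0,0.15,0,-1]
    - [0,0,0.15,0,-1]

```text
time: 12.8
tcp_pos: [0.38, -0.2336, 0.0259]
tool_rot: [-0.007, 0.867, 0.499, -0.003]
contact_force: [0.0, -0.2, -3.5]
width: 0.0201
```

carry_out:
  deltas:
    - [0,0,0.15,0,-1]
    - [0,0,0.15,0,-1]

```text
time: 13.0
tcp_pos: [0.3799, -0.2335, 0.0242]
tool_rot: [-0.007, 0.867, 0.498, -0.003]
contact_force: [-0.4, -0.3, -2.8]
width: 0.0202
```

carry_out:
  deltas:
    - [0,0,0.2,0,-1]
    - [0,0,0.2,0,-1]

```text
time: 13.2
tcp_pos: [0.3797, -0.2335, 0.022]
tool_rot: [-0.007, 0.867, 0.498, -0.003]
contact_force: [-0.2, 0.4, -3.2]
width: 0.0203
```

carry_out:
  deltas:
    - [0,0,0.2,0,-1]
    - [0,0,0.2,0,-1]

```text
time: 13.4
tcp_pos: [0.3799, -0.2337, 0.0201]
tool_rot: [-0.007, 0.867, 0.498, -0.003]
contact_force: [-2.3, -1.6, 4.0]
width: 0.0205
```

Run:
```python
from h import *
snap('side','d6');snap('wrist','w6');_,o=snap('scene','s6')
a=cv2.imread('pics/w6.png');c=cv2.imread('pics/s6.png')[100:220,180:300]
m=np.hstack([cv2.resize(x,(400,400),interpolation=cv2.INTER_CUBIC) for x in(a,c)]);cv2.imwrite('pics/m5.png',m)
print(o['tcp_pos'],o['contact_force'],o['wrist_torque'])
```

```text
[ 0.37987902 -0.233636    0.02017819] [-2.76932419 -1.10066542  2.82380732] [-0.08796705  0.15467329  0.0223817 ]
```

View pics/m5.png

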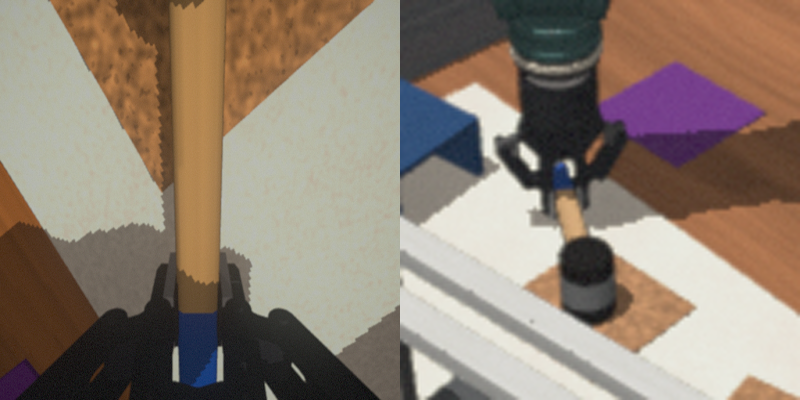

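The head has touched the cork and the load reads as supported, so I'll release.

carry_out:
  deltas:
    - [0,0,0,0,-0.2]
    - [0,0,0,0,0]
    - [0,0,0,0,0.3]
    - [0,0,0,0,0.6]
    - [0,0,0,0,1]
    - [0,0,0,0,1]
    - [0,0,0,0,1]
    - [0,0,0,0,1]

```text
time: 14.35
tcp_pos: [0.3799, -0.2336, 0.0202]
tool_rot: [-0.007, 0.867, 0.498, -0.003]
contact_force: [0.3, -0.6, -0.3]
width: 0.0852
```

carry_out:
  deltas:
    - [0,0,-2,0,1]
    - [0,0,-5,0,1]
    - [0,0,-9,0,1]
    - [0,0,-13,0,1]
    - [-3,0,-16,0,1]
    - [-6,0,-18,0,1]
    - [-6,0,-18,0,1]

```text
time: 15.05
tcp_pos: [0.3516, -0.2901, 0.2025]
tool_rot: [-0.004, 0.867, 0.497, -0.003]
contact_force: [0.0, 0.1, -0.6]
width: 0.0854
```

Run:
```python
from h import *
snap('side','d7');_,o=snap('scene','s7')
a=cv2.imread('pics/d7.png');c=cv2.imread('pics/s7.png')
m=np.hstack([cv2.resize(x,(400,300)) for x in(a,c)])
n=np.hstack([cv2.resize(x,(400,300),interpolation=cv2.INTER_CUBIC) for x in(a[180:300,200:360],c[110:230,190:350])])
cv2.imwrite('pics/m6.png',np.vstack([m,n]))
print(o['tcp_pos'],o['contact_force'],o['time'])
for z in (.003,.073):
  print(proj('d7',[.442,-.1175,z]),proj('s7',[.442,-.1175,z]))
```

```text
[ 0.35169187 -0.28849331  0.20098407] [0.39547525 0.25228959 0.13886334] 15.1
[264.70839619 237.35023182] [236.93112039 191.41522286]
[264.99942075 221.57954384] [236.57868462 174.79370423]
```

The viewer limit is reached, so I'll do the last checks in code.

Run:
```python
from h import *
im=np.load('pics/s7.npy',allow_pickle=True).item()['d']['img'].astype(int)
t=im[150:215,205:270];dk=((t.max(2)<75)).astype(np.uint8)
k,l,st,ce=cv2.connectedComponentsWithStats(dk)
for i in range(1,k):
    if st[i,4]>60:print('dark',st[i],ce[i]+[205,150])
for (x,y) in ((-.026,0),(.026,0),(0,-.026),(0,.026)):print(proj('s7',[.442+x,-.1175+y,.073]).round(1),proj('s7',[.442+x,-.1175+y,.003]).round(1))
r=(im[...,0]>110)&(im[...,1]<80)&(im[...,2]<80);r[:215]=0
k,l,st,ce=cv2.connectedComponentsWithStats(r.astype(np.uint8))
print('red',[(st[i,4],ce[i].round(1)) for i in range(1,k) if st[i,4]>8])
y=(im[...,0]>130)&(im[...,1]>100)&(im[...,2]<70);print('yellow near pins',y[220:250,195:250].sum())
for p in([.6665,.023,.083],[.6665,.023,.097],[.656,.08,.083],[.6455,.1395,.083]):print(proj('s7',p).round(1))
s1=np.load('pics/s1.npy',allow_pickle=True).item()['d']['img'].astype(int)
d=(abs(s1-im).max(2)>60).astype(np.uint8);d=cv2.morphologyEx(d,cv2.MORPH_OPEN,np.ones((3,3)))
k,l,st,ce=cv2.connectedComponentsWithStats(d);print('changed',[tuple(int(v) for v in st[i]) for i in range(1,k) if st[i,4]>15])
s1=np.load('pics/d1.npy',allow_pickle=True).item()['d']['img'].astype(int);im=np.load('pics/d7.npy',allow_pickle=True).item()['d']['img'].astype(int)
d=(abs(s1-im).max(2)>60).astype(np.uint8);d=cv2.morphologyEx(d,cv2.MORPH_OPEN,np.ones((3,3)))
k,l,st,ce=cv2.connectedComponentsWithStats(d);print('changed side',[tuple(int(v) for v in st[i]) for i in range(1,k) if st[i,4]>15])
```

```text
dark [ 24  22  16  26 277] [237.11191336 182.88086643]
[243.  171.1] [243.1 187.7]
[230.  178.5] [230.6 195.2]
[231.1 170.6] [231.7 187.2]
[242.1 179.1] [242.3 195.7]
red [(np.int32(27), array([121.7, 215.8])), (np.int32(22), array([205.4, 236.1])), (np.int32(22), array([222.1, 247.5])), (np.int32(25), array([240.2, 259.3]))]
yellow near pins 0
[205.8 235.6]
[205.5 232.1]
[222.6 246.3]
[240.8 258. ]
changed [(238, 0, 30, 21, 369), (349, 3, 16, 9, 70), (203, 10, 3, 6, 18), (406, 15, 6, 5, 28), (198, 16, 19, 31, 298), (273, 17, 8, 6, 37), (444, 16, 21, 11, 113), (346, 20, 16, 9, 69), (344, 37, 14, 8, 57), (437, 36, 21, 10, 105), (337, 43, 39, 20, 282), (214, 53, 9, 3, 27), (432, 54, 20, 11, 95), (234, 58, 38, 48, 958), (404, 61, 6, 4, 23), (427, 71, 19, 11, 92), (408, 74, 54, 33, 462), (235, 78, 7, 8, 40), (215, 83, 6, 7, 25), (222, 88, 15, 18, 199), (323, 93, 14, 30, 332), (215, 106, 50, 92, 1931), (407, 120, 24, 13, 91), (261, 126, 72, 24, 1132), (400, 130, 49, 74, 2458), (432, 132, 18, 10, 65), (241, 143, 10, 8, 63), (194, 147, 22, 24, 335), (252, 149, 7, 6, 35), (345, 149, 10, 5, 3
[... 257 characters left out ...]
, 10, 9, 56), (170, 43, 71, 41, 1696), (36, 44, 6, 4, 20), (124, 52, 16, 7, 66), (42, 56, 20, 9, 97), (131, 62, 14, 9, 74), (48, 73, 19, 8, 86), (113, 78, 35, 31, 592), (33, 85, 52, 30, 807), (32, 91, 8, 6, 26), (255, 91, 20, 4, 61), (245, 95, 5, 9, 42), (234, 101, 17, 14, 139), (114, 109, 56, 131, 4542), (308, 111, 11, 8, 55), (280, 113, 38, 45, 1057), (249, 118, 25, 24, 276), (240, 120, 5, 20, 85), (35, 135, 61, 85, 3242), (258, 143, 11, 12, 72), (265, 151, 17, 11, 98), (278, 158, 18, 12, 127), (291, 166, 21, 15, 182), (150, 196, 166, 95, 4881), (37, 236, 15, 23, 192), (290, 254, 29, 34, 639), (38, 266, 14, 26, 202), (104, 287, 25, 14, 93), (85, 297, 194, 57, 5855), (30, 307, 38, 35, 690)]
```

```bash
python3 -c "
from rig import manip
print(manip.finish_job(), manip.get_obs()['time'])"
```

```text
the job is handed in; nothing more can be done
the job is handed in; nothing more can be done
```

The pin is knocked home, the mallet stands on its head on the larger cork pad, and the job is handed in. It took about 15 s of the 70 s.

I gripped the mallet by its head and drew it about 16 cm out from under the shelf, lifted about 8 mm. I set it on the pad, regripped it by the handle, and brought the head in level under the lamp bridge. One quick downward blow drove the pin home; then I backed out and stood the mallet on the pad.

**Last checks:**
- **Pin:** it shows red only, with no yellow, and its image position matches the home height (row 236.1 against 235.6 expected, 232 if still raised).
- **Mallet:** the head outline matches one standing near the pad's middle. Checked numerically, because I had used up the picture viewings.
- **Robot:** the gripper is open, clear of everything, with no load on it.
- **Other objects:** comparing first and last pictures showed no sign that the bystanders moved. It was a rough check, because the arm and its shadows also changed.

**Disagreements and limits:**
- The two cameras disagreed by 2–4 mm on the position of the head and pin.
- After the blow the mallet sat slightly tilted in the grip, so it touched the pad about 6 mm lower than planned.
- I have no direct reading of the force during the blow. A side-picture crop with the head under the bridge looked clear of the bars, and every force reading between moves there was only about 3 N, the mallet's own weight.

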